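# Stopper the scent-oil flask and snap its cap on

## Robot

A 6-joint arm with a two-finger parallel gripper is mounted at the origin on the work surface. World frame = base frame: x ahead of the robot, y to its left, z up, the work surface at z = 0. Lengths are in mm, angles in rad, forces in N, time in s.
With the tool pointing down it reaches from about 425 to 950 mm from the base axis. Payload 14.7 kg.
Tool frame: the origin (TCP) lies at the very end of the fingers, on their centre line; the grasp point (between the pads) lies 19 mm behind it; z points along the fingers, y is the direction in which the jaws open and shut (so a half turn about z gives the same grasp; the last joint's range is limited). The gripper opens to 85 mm and grips with 20 to 120 N. Pads are 22 mm wide; open, the fingers measure 114 mm over their backs; the gripper's body (76 mm by 85 mm) begins 54 mm behind the grasp point. The pads swing forward as they close: fully open they stand 13 mm farther back than shut.
Start: joints at [-1.172, 0.48, 1.596, -0, 1.065, -0.047], TCP at [280.281, -586.459, 231.297] pointing down, gripper open.
Joint ranges: [-2.75, 2.75], [-0.82, 2.05], [0.23, 2.67], [-1.56, 4.7], [0.09, 2.69], [-2.92, 2.92]. Speed limits (rad/s): [1.89, 1.89, 2.39, 3.01, 3.01, 3.01].

## Interface

Orientations are given as [roll, pitch, yaw] about the fixed x, y, z axes, in that order (R = Rz(yaw) Ry(pitch) Rx(roll)).
In Python, from bench import sensors, optics, r, finder gives the robot as it stands.
- The arm moves only by the tool drive_tool, never from a script. Its arguments are lists of equal length, an entry for each row: "travel": the shift along the world's x, y, z in m, a list of three; "delta_rot": the turn, a rotation vector about the world's x, y, z in rad, a list of three. A call has 1 to 8 rows; each row shifts and turns the commanded pose from where the row before left it; what a row does not reach is not made up. A row lasts 1/12 s, in which the tool goes at most 41.7 mm and 7.16 degrees, less where a joint would pass 70% of its speed; a pose out of reach is approached as far as the arm can. A call with a gripper value outside its range is refused whole. "grip" is the finger opening in m, from 0 to 0.0854, set as the call begins (left out, the last holds). The fingers move at their own pace and stop on an object; "force" is the grip in N (left out, the last holds). Time passes only in rows, so rows that do not move let the fingers close. It gives the time, the measured TCP pose, the force and the opening at its end, in the units of the state.
- sensors.state(): the state, without advancing time (a new reading comes with each control period).
- optics.camera(name): name is "scene" or "top" or "wrist"; returns the picture (384x512x3 uint8, red, green, blue); there is no depth.
- optics.camera_info(name): a dict with "mtx" (3x3 intrinsics, pixels), "R" (3x3) and "t" (3): a world point X has camera coordinates R X + t; the wrist camera has in their place "tool_from_camera" (4x4, takes a point from camera to tool coordinates, whose origin is the TCP and whose axes are the flange's). Camera axes: x right, y down, z forward; pixel columns grow to the right and rows downward; lengths in mm; the calibration is good to about 2 mm. A picture is of the moment at which its call begins: read the wrist's pose just before it. camera_info takes no time and is no camera call.
- r.sign_off(): hands the job in, once; it reports no verdict.
Trained networks look in the newest picture that a camera, given by its name, has taken for a name from the list of things; names that differ only in an ending like _2 or _b are one class to them, and where a whole thing is asked for, a point or a joint stands for the part that bears it (a point fixed in the world has none). Each returns a list of dicts, best first, with "score" (0 to 1); they miss things now and then, are a little off and sometimes report something else, mostly with a low value. They report only what shows in the picture. A call takes as long as a camera call. They do not tell look-alikes from the thing itself.
- finder.search_frame(camera, query): "xy" ([column, row] in pixels, amid what is visible of it).
- finder.trace(camera, query): "pixels" (384x512 bool, what is visible of it) and "xy" ([column, row] in pixels, amid what is visible of it).
- finder.spot_point(camera, query): "xy" ([column, row] in pixels: a listed point, or the origin of a listed thing).
The state is a dict: "time": time; "q": joint angles; "qvel": joint speeds; "effort": joint torques, N m; "ee_pos": TCP position; "tool_rot": TCP orientation; "ft_force": force on the tool from outside, world axes, zero at the start; "torque": the same for the moment, N m; "gripper_width": finger opening in mm.
Only numpy, scipy, OpenCV 4.12 (cv2) and the standard library are available. Lean on these libraries where they do the work, as an engineer would, in place of code of your own. Each camera call takes 0.05 s, during which the arm holds its last target. There are 200 camera calls.

## Task

Close the white flask on the round stand: take the stopper with the plain short cylindrical head (not the ball-headed or the wide flat-headed one) out of the drilled block and set it fully home in the flask's neck, then take the taller, narrower knobbed cap and press it straight down over the neck until it clicks past the spring catches and is fully home on the stopper. Do not let go at the end: finish while still holding the cap's knob and pressing the cap firmly down on the stopper. Leave the other two stoppers and the wide low cap where they are.

Things in the scene. Friction and masses are not known exactly. Their poses are not given: they have to be found in the camera images.
- flask_rim (a point): Centre of the open rim of the neck of the white ceramic flask, 95 mm above the table; z up. The neck is an upright aluminium tube 30 mm long, 28 mm across outside, bore 18 mm across and 29 mm deep.
- flask: The flask, fixed to the table, on a round dark wooden stand 100 mm across and 14 mm high; its widest part is 76 mm across. Origin under the stand's centre. Four steel spring balls stand out of the neck 9.5 mm below the rim, to 36 mm across. They give way when the cap's lip is pushed down past them, at about 7 to 14 N; then resistance drops (the click) and the cap goes on down to the stopper.
- stopper_head (a point): The stopper to use: wood, 30 g, upright in one of the block's holes. This is the centre of its plain cylindrical head, 25 mm across, 16 mm high; z up. Below the head a tapered plug 22 mm long, 16 mm across under the head, 11 mm at the tip. The head's underside rests on the block; in the flask it rests on the rim, this point then 8 mm above the rim.
- cap_knob (a point): The snap cap: wood, about 60 g, on the table, open side down. This is the centre of its cylindrical knob, 26 mm across, from 39 to 60 mm above the cap's lower edge (this point 50 mm above it); z up. Below the knob is the flat shoulder of the skirt, 44 mm across, 39 mm high: fingertips can press on it. Fully home, this point is 32 mm above the flask's rim.
- cap: The same snap cap; origin at the centre of its lower edge, z up. Hollow below, 34 mm deep, 38 mm across, with an inward lip at the lower edge 3 mm high and 32 mm across inside. Home, its roof rests on the stopper's head and this origin is 18 mm below the rim; the lip meets the spring balls when this origin is about 6 mm below the rim and has passed them at about 13 mm below.
- rack: Drilled wooden block, 56 x 176 x 30 mm, fixed to the table; origin at the centre of its underside, z up, its length along y. Three holes 21 mm across at y = -60, 0 and +60 mm; each holds one of the stoppers, in any order.
- stopper_ball_head (a point): Another stopper in the block, with a ball head 28 mm across, whose centre this is. Leave it.
- stopper_wide_head (a point): Another stopper in the block, with a flat head 38 mm across and 10 mm high, whose centre this is. Leave it.
- cap_wide_mid (a point): Another cap, wide and low: 60 mm across, 22 mm high, with a small knob 18 mm across and 14 mm high on it; this is its centre, 18 mm above the table. It and the snap cap stand at the robot's left, either one nearer. Leave it.
Mind the look-alikes: they are no part of the job. What is shaped like the cap but pink or yellow is not meant.

How it is judged:
By the outcome, as a careful person would: the job done as asked, in the order asked, and still so for the second after the job is handed in, while the arm keeps its last pose, push and grip.
It also fails if it takes over 72 s, if anything falls off the work surface, if the arm or the gripper's body presses on something with over 40 N, if the wrist force passes 120 N, or if a joint passes its speed limit or range.

## Working session

There is one attempt and no reset: what is moved stays moved. The work goes in short steps, Python scripts to look and compute and a tool call to move; the robot and the scene stay as the last step left them, time stands still between calls to the robot, and variables do not carry over. Pictures are saved under pics/ and viewed, about 8 in all and at most 12, crops included, and the job is handed in when it is done.

Besides the shell and the picture viewer there is one more tool, called after "Emit:" by a JSON object that holds its "method" and its "body". drive_tool: Moves the arm, as the interface text tells. Its arguments: {"type":"object","properties":{"travel":{"type":"array","items":{"type":"array","items":{"type":"number"}}},"delta_rot":{"type":"array","items":{"type":"array","items":{"type":"number"}}},"grip":{"type":"number"},"force":{"type":"number"}},"required":["travel","delta_rot"]}

```bash
mkdir -p pics; cat > h.py <<'E'
import numpy as np, cv2
from bench import sensors, optics, r, finder
def tri(obs):
    # obs: list of (cam,xy); least squares with fixed cams
    A=[]
    for c,xy in obs:
        i=optics.camera_info(c);P=np.array(i["mtx"])@np.c_[np.array(i["R"]),np.array(i["t"])]
        A+= [xy[0]*P[2]-P[0], xy[1]*P[2]-P[1]]
    A=np.array(A);return np.linalg.lstsq(A[:,:3],-A[:,3],rcond=None)[0]
def ray(c,xy,z):
    i=optics.camera_info(c);K=np.array(i["mtx"]);R=np.array(i["R"]);t=np.array(i["t"]).ravel()
    d=R.T@np.linalg.inv(K)@[xy[0],xy[1],1];o=-R.T@t
    return o+d*(z-o[2])/d[2]
def proj(c,X):
    i=optics.camera_info(c);p=np.array(i["mtx"])@(np.array(i["R"])@X+np.array(i["t"]).ravel());return p[:2]/p[2]
E
python3 - <<'E'
from h import *
a=optics.camera("scene");b=optics.camera("top")
cv2.imwrite("pics/a.png",a[:,:,::-1]);cv2.imwrite("pics/b.png",b[:,:,::-1])
cz={"flask_rim":95,"stopper_head":38,"cap_knob":50,"stopper_ball_head":44,"stopper_wide_head":35,"cap_wide_mid":18,"rack":0,"flask":0,"cap":0}
for n,z in cz.items():
    for c in("scene","top"):
        for d in finder.spot_point(c,n)[:4]:
            print(n,c,np.round(d["xy"]),round(d["score"],2),np.round(ray(c,d["xy"],z)))
s=sensors.state();print(s["time"],s["tool_rot"],s["ft_force"])
E
```

```text
flask_rim scene [293. 179.] 0.89 [555.  36.  95.]
flask_rim scene [160. 284.] 0.7 [ 630. -307.   95.]
flask_rim top [227. 197.] 0.66 [566.  25.  95.]
flask_rim top [352. 204.] 0.34 [ 557. -275.   95.]
flask_rim top [133. 249.] 0.29 [442. 238.  95.]
stopper_head scene [184. 260.] 0.64 [ 569. -241.   38.]
stopper_head top [333. 195.] 0.4 [ 588. -243.   38.]
cap_knob scene [380. 151.] 0.83 [561. 325.  50.]
cap_knob scene [345. 187.] 0.73 [606. 151.  50.]
cap_knob scene [383. 181.] 0.56 [643. 239.  50.]
cap_knob top [113. 198.] 0.9 [566. 308.  50.]
cap_knob top [144. 170.] 0.79 [639. 237.  50.]
cap_knob top [177. 181.] 0.72 [612. 154.  50.]
stopper_ball_head scene [128. 292.] 0.48 [ 577. -354.   44.]
stopper_ball_head top [380. 203.] 0.44 [ 569. -362.   44.]
stopper_wide_head scene [160. 274.] 0.69 [ 569. -292.   35.]
stopper_wide_head top [356. 200.] 0.75 [ 577. -304.   35.]
cap_wide_mid scene [332. 145.] 0.85 [440. 279.  18.]
cap_wide_mid top [131. 248.] 0.96 [444. 267.  18.]
rack scene [157. 285.] 0.66 [ 563. -302.    0.]
rack top [351. 204.] 0.66 [ 571. -300.    0.]
flask scene [294. 214.] 0.81 [571.  34.   0.]
flask top [230. 202.] 0.77 [569.  21.   0.]
cap scene [374. 169.] 0.94 [566. 312.   0.]
cap scene [348. 204.] 0.71 [620. 160.   0.]
cap scene [376. 196.] 0.57 [640. 237.   0.]
cap top [148. 175.] 0.63 [638. 240.   0.]
cap top [183. 188.] 0.57 [606. 146.   0.]
1.0 [-3.14156817e+00 -1.90158593e-05  4.45767148e-01] [ 0.38850095 -0.24448428 -0.15429429]
```

```bash
python3 - <<'E'
import cv2,numpy as np
a=cv2.imread("pics/a.png");b=cv2.imread("pics/b.png")
c1=cv2.resize(a[220:320,90:220],(390,300),interpolation=3);c2=cv2.resize(a[120:220,290:420],(390,300),interpolation=3)
d1=cv2.resize(b[160:260,300:430],(390,300),interpolation=3);d2=cv2.resize(b[150:260,90:260],(390,252),interpolation=3)
d2=cv2.copyMakeBorder(d2,0,48,0,0,0)
cv2.imwrite("pics/c.png",np.vstack([np.hstack([c1,c2]),np.hstack([d1,d2])]))
E
```

```text
(no output)
```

View pics/a.png

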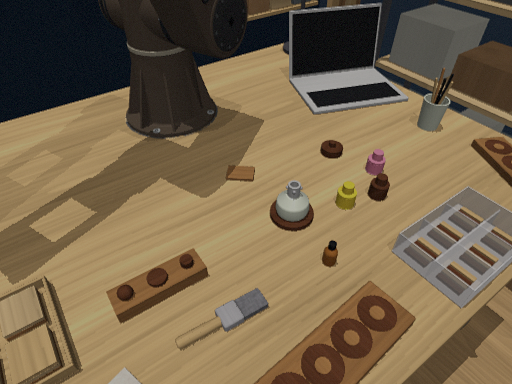

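View pics/c.png

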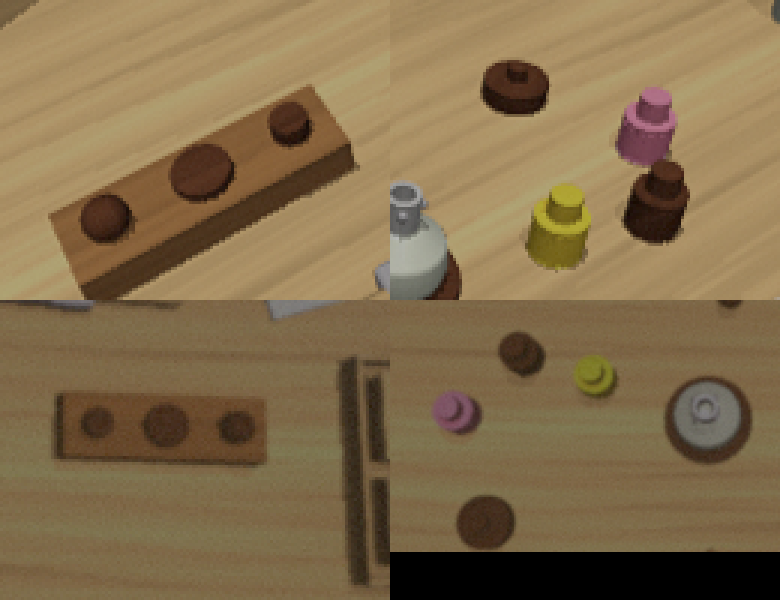

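Stoppers in the scene view: ball head (128,292), wide flat head (158,276), plain cylindrical head (186,261). The last one fits the description, and the crop confirms it. Caps: yellow (346,195) and pink (375,162) are decoys, and the wide low one is at (331,148). The tall brown knobbed one at (380,185) is the one meant. Moving above the stopper.

Emit:
{"method": "drive_tool", "body": {"travel": [[0.0184,0.0215,0],[0.0184,0.0215,0],[0.0184,0.0215,0],[0.0184,0.0215,0],[0.0184,0.0215,0],[0.0184,0.0215,0],[0.0184,0.0215,0],[0.0184,0.0215,0]], "delta_rot": [[0,0,0.0703],[0,0,0.0703],[0,0,0.0703],[0,0,0.0703],[0,0,0.0703],[0,0,0.0703],[0,0,0.0703],[0,0,0.0703]], "grip": 0.05}}

```text
time: 1.67
ee_pos: [428.2, -413.4, 231.4]
tool_rot: [3.141, 0.0, 1.012]
ft_force: [0.3, -0.8, 0.2]
gripper_width: 50.0
```

Emit:
{"method": "drive_tool", "body": {"travel": [[0.0184,0.0215,0],[0.0184,0.0215,0],[0.0184,0.0215,0],[0.0184,0.0215,0],[0.0184,0.0215,0],[0.0184,0.0215,0],[0.0184,0.0215,0],[0.0184,0.0215,0],[0,0,0]], "delta_rot": [[0,0,0.0703],[0,0,0.0703],[0,0,0.0703],[0,0,0.0703],[0,0,0.0703],[0,0,0.0703],[0,0,0.0703],[0,0,0.0703],[0,0,0]]}}

```text
invalid input at $: expected 1 to 8 rows
```

Emit:
{"method": "drive_tool", "body": {"travel": [[0.0184,0.0215,0],[0.0184,0.0215,0],[0.0184,0.0215,0],[0.0184,0.0215,0],[0.0184,0.0215,0],[0.0184,0.0215,0],[0.0184,0.0215,0],[0.0184,0.0215,0]], "delta_rot": [[0,0,0.0703],[0,0,0.0703],[0,0,0.0703],[0,0,0.0703],[0,0,0.0703],[0,0,0.0703],[0,0,0.0703],[0,0,0.0703]]}}

```text
time: 2.33
ee_pos: [575.5, -241.3, 231.4]
tool_rot: [3.141, 0.0, 1.574]
ft_force: [-0.3, -1.3, -1.0]
gripper_width: 49.7
```

```bash
cat >> h.py <<'E'
from scipy.spatial.transform import Rotation as Ro
def wlook(fn=None):
    s=sensors.state();im=optics.camera("wrist")
    if fn: cv2.imwrite(fn,im[:,:,::-1])
    return s,im
def wray(s,xy,z):
    i=optics.camera_info("wrist");K=np.array(i["mtx"]);T=np.array(i["tool_from_camera"])
    R=Ro.from_euler("xyz",s["tool_rot"]).as_matrix()
    d=R@T[:3,:3]@np.linalg.inv(K)@[xy[0],xy[1],1];o=R@T[:3,3]+np.array(s["ee_pos"])
    return o+d*(z-o[2])/d[2]
E
python3 - <<'E'
from h import *
s,im=wlook("pics/d.png");print(s["ee_pos"],s["tool_rot"],s["qvel"])
for n,z in {"stopper_head":38,"stopper_ball_head":44,"stopper_wide_head":35}.items():
    for f in (finder.spot_point,finder.trace):
        for d in f("wrist",n)[:3]: print(n,np.round(d["xy"],1),round(d["score"],2),np.round(wray(s,d["xy"],z),1))
E
```

```text
[ 575.5061156  -241.28595214  231.41630462] [3.14139827e+00 1.08243412e-04 1.57407485e+00] [ 0.53137338  0.13670829 -0.23288266 -0.00196791  0.0920379  -0.31074758]
stopper_head [258.6 167.4] 0.82 [ 578.3 -242.4   38. ]
stopper_head [253.4 211.1] 0.63 [ 571.7 -302.3   38. ]
stopper_head [255.5 166.3] 0.57 [ 574.3 -241.    38. ]
stopper_head [253.5 208. ] 0.38 [ 571.9 -297.8   38. ]
stopper_ball_head [253.8 250.4] 0.67 [ 572.4 -358.4   44. ]
stopper_ball_head [252.3 248.6] 0.88 [ 570.3 -355.6   44. ]
stopper_wide_head [253.7 208. ] 0.69 [ 572.1 -299.1   35. ]
stopper_wide_head [252.7 208.9] 0.62 [ 570.8 -300.4   35. ]
```

View pics/d.png

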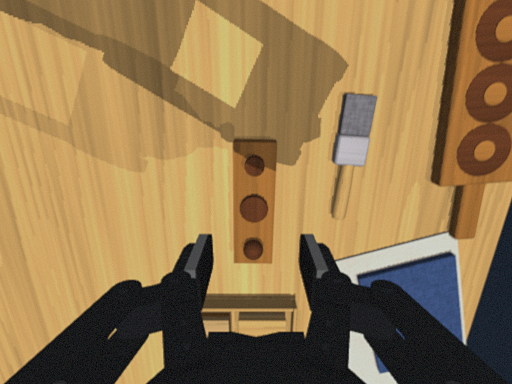

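Wrist view: rack in the middle, plain head at (255,166), wide head (254,208), ball (253,250). The plain one is at about (574.5,-241). Going lower for a closer check.

Emit:
{"method": "drive_tool", "body": {"travel": [[-0.001,0,-0.03],[0,0,-0.03],[0,0,-0.03],[0,0,-0.03],[0,0,-0.015],[0,0,0],[0,0,0]], "delta_rot": [[0,0,0],[0,0,0],[0,0,0],[0,0,0],[0,0,0],[0,0,0],[0,0,0]]}}

```text
time: 3.27
ee_pos: [573.0, -243.1, 96.1]
tool_rot: [-3.14, -0.001, 1.569]
ft_force: [0.0, 0.5, 0.5]
gripper_width: 49.8
```

```bash
python3 - <<'E'
from h import *
s,im=wlook("pics/e.png");print(s["ee_pos"],s["tool_rot"],s["qvel"].max() if hasattr(s["qvel"],"max") else s["qvel"])
for n,z in {"stopper_head":46,"stopper_wide_head":35}.items():
    for d in finder.trace("wrist",n)[:2]:
        m=d["pixels"];y,x=np.nonzero(m);print(n,round(d["score"],2),m.sum(),x.min(),x.max(),y.min(),y.max(),np.round(wray(s,d["xy"],38),1), np.round(wray(s,((x.min()+x.max())/2,(y.min()+y.max())/2),z-4),1))
    for d in finder.spot_point("wrist",n)[:2]: print(n,np.round(d["xy"],1),round(d["score"],2),np.round(wray(s,d["xy"],38),1))
E
```

```text
[ 572.96537933 -243.05606424   96.05065493] [-3.14033365e+00 -5.57576891e-04  1.56918474e+00] 0.007148693945286251
stopper_head 0.83 909 241 272 186 221 [ 572.8 -241.9   38. ] [ 572.6 -238.4   42. ]
stopper_head [257.5 205.4] 0.93 [ 573.4 -241.6   38. ]
stopper_wide_head 0.92 1456 234 276 246 287 [ 571.4 -296.2   38. ] [ 571.2 -302.7   31. ]
```

View pics/e.png

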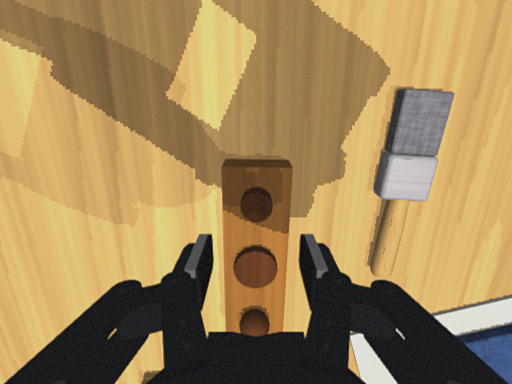

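Settled close view: plain head at (257,205), between the fingers (columns 211–300), i.e. (573,-241.7). Descending to grasp.

Emit:
{"method": "drive_tool", "body": {"travel": [[0,0.0012,-0.025],[0,0,-0.02],[0,0,-0.012],[0,0,-0.005],[0,0,0],[0,0,0]], "delta_rot": [[0,0,0],[0,0,0],[0,0,0],[0,0,0],[0,0,0],[0,0,0]]}}

```text
time: 4.02
ee_pos: [574.0, -241.5, 34.9]
tool_rot: [3.141, 0.0, 1.571]
ft_force: [0.9, -0.3, 0.6]
gripper_width: 49.7
```

Emit:
{"method": "drive_tool", "body": {"travel": [[0,0,0],[0,0,0],[0,0,0],[0,0,0],[0,0,0],[0,0,0]], "delta_rot": [[0,0,0],[0,0,0],[0,0,0],[0,0,0],[0,0,0],[0,0,0]], "grip": 0.01, "force": 40}}

```text
time: 4.52
ee_pos: [574.3, -241.5, 35.4]
tool_rot: [3.14, 0.001, 1.571]
ft_force: [-1.5, 0.2, 6.9]
gripper_width: 21.5
```

Emit:
{"method": "drive_tool", "body": {"travel": [[0,0,0],[0,0,0]], "delta_rot": [[0,0,0],[0,0,0]]}}

```text
time: 4.68
ee_pos: [574.3, -241.6, 35.4]
tool_rot: [3.14, 0.001, 1.571]
ft_force: [-1.2, 0.9, 6.9]
gripper_width: 21.7
```

```bash
python3 - <<'E'
from h import *
s,im=wlook("pics/f.png");print(s["ee_pos"],s["gripper_width"],s["ft_force"],s["torque"])
cv2.imwrite("pics/f2.png",cv2.resize(im[130:330,140:380,::-1],None,fx=2.5,fy=2.5,interpolation=2))
E
```

```text
[ 574.26153654 -241.55218933   35.42015598] 21.74047521951773 [-1.16024541  0.90504259  6.85713455] [0.04546813 0.19167002 0.01295185]
```

View pics/f2.png

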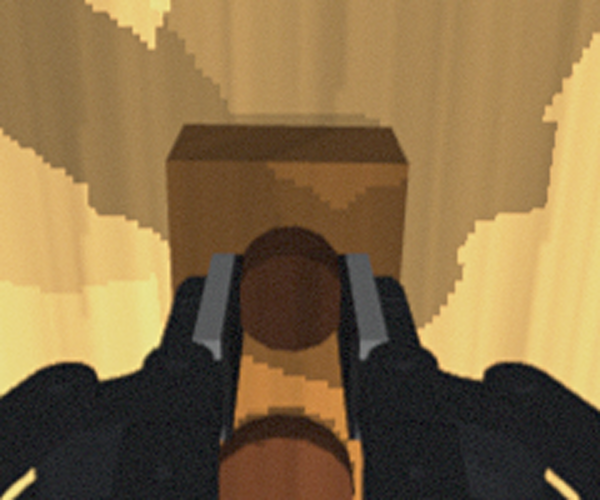

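The crop shows the plain head squarely between the pads. Lifting it.

Emit:
{"method": "drive_tool", "body": {"travel": [[0,0,0.005],[0,0,0.02],[0,0,0.03],[0,0,0.03],[0,0,0.03],[0,0,0.03],[0,0,0.02],[0,0,0]], "delta_rot": [[0,0,0],[0,0,0],[0,0,0],[0,0,0],[0,0,0],[0,0,0],[0,0,0],[0,0,0]]}}

```text
time: 5.4
ee_pos: [575.8, -242.3, 204.7]
tool_rot: [3.135, 0.003, 1.571]
ft_force: [0.2, -1.1, -0.4]
gripper_width: 21.8
```

```bash
python3 - <<'E'
from h import *
a=optics.camera("scene");s,im=wlook();print(s["ee_pos"],s["gripper_width"],s["ft_force"],s["torque"])
for d in finder.spot_point("scene","stopper_head")[:3]: print(d)
for c in("scene","top","wrist"):
    if c=="top": optics.camera(c)
    for n in("flask_rim","flask"):
        for d in finder.spot_point(c,n)[:2]: print(c,n,np.round(d["xy"],1),round(d["score"],2))
cv2.imwrite("pics/g.png",np.hstack([cv2.resize(a[170:320,90:290,::-1],(400,300),interpolation=2),cv2.resize(im[150:300,156:356,::-1],(400,300),interpolation=2)]))
E
```

```text
[ 574.96742736 -241.85875204  202.38475322] 21.997953296848284 [-0.54934977 -0.22914704 -0.40941744] [ 0.02060654 -0.01232947 -0.00110978]
{'xy': [171.6, 197.4], 'score': 0.45}
scene flask_rim [293.3 183. ] 0.88
scene flask [294.5 214.3] 0.78
scene flask [158.6 286.4] 0.38
top flask_rim [229.5 197.9] 0.69
top flask_rim [142.2 171.4] 0.66
top flask [226.5 200.9] 0.78
top flask [352.2 203.8] 0.62
```

View pics/g.png

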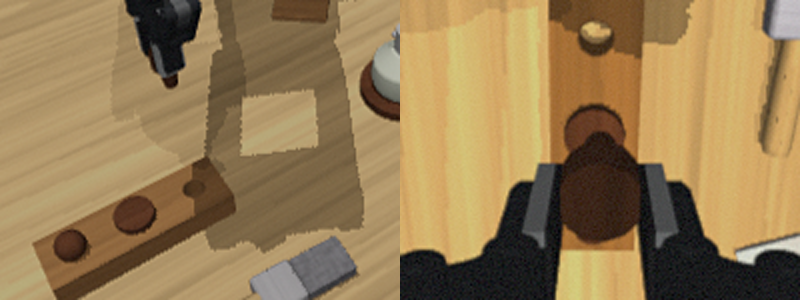

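The stopper is held upright. Its hole at scene crop (195,188) is empty and the other two stoppers are unmoved. Moving near the flask.

Emit:
{"method": "drive_tool", "body": {"travel": [[0,0.03,0],[0,0.03,0],[0,0.03,0],[0,0.03,0],[0,0.03,0],[0,0.03,0],[0,0.03,0],[0,0,0]], "delta_rot": [[0,0,0],[0,0,0],[0,0,0],[0,0,0],[0,0,0],[0,0,0],[0,0,0],[0,0,0]]}}

```text
time: 6.57
ee_pos: [573.2, -26.9, 199.1]
tool_rot: [-3.141, -0.001, 1.573]
ft_force: [0.6, 0.3, -0.6]
gripper_width: 21.9
```

Emit:
{"method": "drive_tool", "body": {"travel": [[0,0,0],[0,0,0],[0,0,0]], "delta_rot": [[0,0,0],[0,0,0],[0,0,0]]}}

```text
time: 6.82
ee_pos: [573.7, -32.0, 199.2]
tool_rot: [-3.141, 0.0, 1.57]
ft_force: [-0.5, -0.6, -0.6]
gripper_width: 21.8
```

```bash
python3 - <<'E'
from h import *
s,im=wlook("pics/i.png");print(s["ee_pos"],s["tool_rot"],s["gripper_width"],max(abs(np.array(s["qvel"]))),s["time"])
print(np.round(optics.camera_info("wrist")["tool_from_camera"],3),optics.camera_info("wrist")["mtx"])
print("tri",tri([("scene",(293.3,183)),("top",(229.5,197.9))]),tri([("scene",(293,179)),("top",(227,197))]))
for n,z in {"flask_rim":95,"flask":0,"stopper_head":0}.items():
    for d in finder.spot_point("wrist",n)[:3]: print(n,np.round(d["xy"],1),round(d["score"],2),np.round(wray(s,d["xy"],z),1))
for d in finder.trace("wrist","flask")[:1]:
    y,x=np.nonzero(d["pixels"]);print(x.min(),x.max(),y.min(),y.max())
E
```

```text
[573.72282203 -32.02317158 199.17671518] [-3.14147269e+00  1.40082297e-04  1.56999278e+00] 21.7993444364049 0.00875807864753957 6.8167
[[   0.      -0.948   -0.319   82.147]
 [   1.       0.      -0.      -0.924]
 [   0.      -0.319    0.948 -143.327]
 [   0.       0.       0.       1.   ]] [[273.50548388   0.         255.68134446]
 [  0.         273.50548388 189.96992793]
 [  0.           0.           1.        ]]
tri [566.67282315  21.72942995  99.96796711] [565.49212232  25.02974411 108.96485964]
flask_rim [245.9 125. ] 0.84 [564.1  27.4  95. ]
flask [252.3 117.4] 0.73 [568.6  27.7   0. ]
209 292 73 160
```

View pics/i.png

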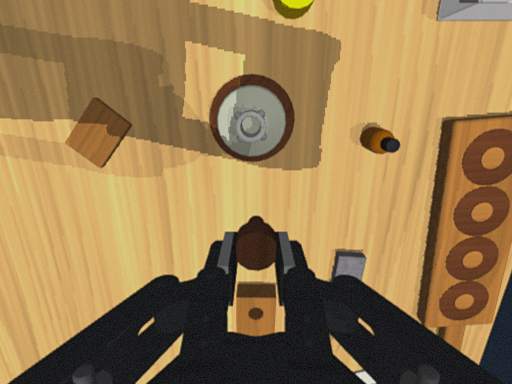

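Wrist view: flask stand circle spans 209–292 × 73–160, neck ring centred near (250,124). Fitting it more precisely.

```bash
cat >> h.py <<'E'
def wproj(s,X):
    i=optics.camera_info("wrist");K=np.array(i["mtx"]);T=np.array(i["tool_from_camera"])
    R=Ro.from_euler("xyz",s["tool_rot"]).as_matrix()
    c=((np.atleast_2d(X)-s["ee_pos"])@R-T[:3,3])@T[:3,:3]
    p=c@K.T;return p[:,:2]/p[:,2:]
E
python3 - <<'E'
from h import *
from scipy.optimize import least_squares
s,im=wlook();m=finder.trace("wrist","flask")[0]["pixels"].astype(np.uint8)
c=max(cv2.findContours(m,cv2.RETR_EXTERNAL,cv2.CHAIN_APPROX_NONE)[0],key=len)[:,0].astype(float)
def wr(z): return np.array([wray(s,p,z) for p in c])
P=wr(12)
f=least_squares(lambda v:np.hypot(P[:,0]-v[0],P[:,1]-v[1])-v[2],[568,27,50],loss="soft_l1");print("stand",f.x)
# rim: dark-contrast circle match
g=cv2.cvtColor(im,cv2.COLOR_RGB2GRAY).astype(float);gx=cv2.GaussianBlur(g,(0,0),1)
t=np.linspace(0,2*np.pi,72,endpoint=False)
def samp(x,y,r,z=95):
    p=wproj(s,np.c_[x+r*np.cos(t),y+r*np.sin(t),0*t+z]).astype(np.float32);return cv2.remap(gx.astype(np.float32),p[:,:1],p[:,1:],1).ravel()
best=sorted(((samp(x,y,11.5).mean()-samp(x,y,6).mean(),x,y) for x in np.arange(556,578,.5) for y in np.arange(16,40,.5)),reverse=True)[:5];print(best)
x,y=best[0][1:]
k=5;v=cv2.resize(im[70:170,200:300,::-1],None,fx=k,fy=k,interpolation=2)
for X,Y,r,z,col in((x,y,9,95,(0,0,255)),(x,y,14,95,(0,255,0)),(f.x[0],f.x[1],50,14,(255,0,0)),(f.x[0],f.x[1],9,95,(255,0,0))):
    p=wproj(s,np.c_[X+r*np.cos(t),Y+r*np.sin(t),0*t+z]);cv2.polylines(v,[((p-[200,70]+.5)*k).astype(int)],True,col,1)
cv2.imwrite("pics/j.png",v)
E
```

```text
stand [567.68089504  26.30452426  49.29405222]Traceback (most recent call last):
  File "<stdin>", line 13, in <module>
  File "<stdin>", line 13, in <genexpr>
  File "<stdin>", line 12, in samp
  File "h.py", line 27, in wproj
    i=optics.camera_info("wrist");K=np.array(i["mtx"]);T=np.array(i["tool_from_camera"])
ValueError: time passes only in moves, steps and waits
```

```bash
sed -i 's/^from scipy.spatial/W=optics.camera_info("wrist")\n&/; ' h.py; sed -i '/^W=/,$ s/i=optics.camera_info("wrist")$/i=W/; /^W=/,$ s/i=optics.camera_info("wrist");/i=W;/' h.py
cat > rim.py <<'E'
from h import *
import sys
s,im=wlook();g=cv2.GaussianBlur(cv2.cvtColor(im,cv2.COLOR_RGB2GRAY),(0,0),1).astype(np.float32)
fx,fy=567.7,26.3
t=np.linspace(0,2*np.pi,72,endpoint=False)
circ=lambda x,y,r,z:wproj(s,np.c_[x+r*np.cos(t),y+r*np.sin(t),0*t+z]).astype(np.float32)
def samp(x,y,r,z=95):
    p=circ(x,y,r,z);return cv2.remap(g,p[:,:1].copy(),p[:,1:].copy(),1).mean()
best=sorted(((samp(x,y,11.5)-samp(x,y,6),x,y) for x in np.arange(556,578,.5) for y in np.arange(16,38,.5)),reverse=True)[:5];print(best)
x,y=best[0][1:]
u,v0=wproj(s,[fx,fy,90])[0].astype(int)-40
k=6;v=cv2.resize(im[v0:v0+80,u:u+80,::-1],None,fx=k,fy=k,interpolation=2)
v2=v.copy()
for X,Y,r,z,col in((x,y,9,95,(0,0,255)),(x,y,14,95,(0,255,0)),(fx,fy,50,14,(255,0,0)),(fx,fy,9,95,(255,0,0))):
    cv2.polylines(v,[((circ(X,Y,r,z)-[u,v0]+.5)*k).astype(int)],True,col,1)
cv2.imwrite(sys.argv[1],np.hstack([v,v2])[:,:960][:,::1])
E
python3 rim.py pics/j.png; python3 -c "
import cv2;i=cv2.imread('pics/j.png');cv2.imwrite('pics/j2.png',cv2.resize(i,(800,400)))"
```

```text
[(np.float32(22.507889), np.float64(559.0), np.float64(37.5)), (np.float32(22.126114), np.float64(559.5), np.float64(37.5)), (np.float32(22.08075), np.float64(559.0), np.float64(37.0)), (np.float32(21.935638), np.float64(558.5), np.float64(37.5)), (np.float32(21.857056), np.float64(558.5), np.float64(37.0))]
```

View pics/j2.png

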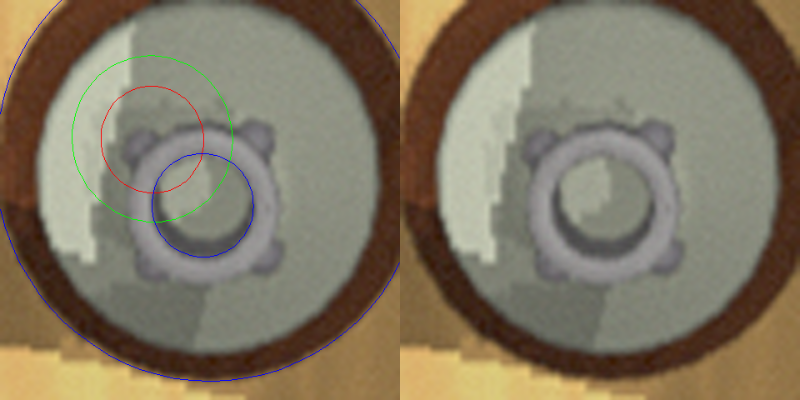

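The rim predicted from the stand fit (blue) lands exactly on the bore edge: (567.7, 26.3). My ring search was wrong, so I'm discarding it. Checking where the held head sits relative to the TCP.

```bash
python3 - <<'E'
from h import *
s=sensors.state();im=cv2.imread("pics/i.png")
t=np.linspace(0,2*np.pi,72);e=np.array(s["ee_pos"])
for z in(10.6,-5.4):
    p=wproj(s,np.c_[e[0]+12.5*np.cos(t),e[1]+12.5*np.sin(t),e[2]+z+0*t]);print(z,p.min(0).round(1),p.max(0).round(1))
p=wproj(s,np.c_[e[0]+5.5*np.cos(t),e[1]+5.5*np.sin(t),e[2]-27.4+0*t]);print("tip",p.min(0).round(1),p.max(0).round(1))
hsv=cv2.cvtColor(im,cv2.COLOR_BGR2HSV).astype(int);b=im.astype(int)
m=((b[:,:,2]-b[:,:,0]>12)&(hsv[:,:,2]<95))
for r_ in range(210,280,4): 
    x=np.nonzero(m[r_,220:295])[0]+220;print(r_,x.min() if len(x) else None,x.max() if len(x) else None,end="; ")
E
```

```text
10.6 [234.9 233.7] [279.9 273. ]
-5.4 [236.8 221.1] [277.7 257.5]
tip [249.1 216.7] [265.1 231.2]
210 None None; 214 None None; 218 251 261; 222 248 263; 226 242 269; 230 239 273; 234 237 274; 238 237 274; 242 236 275; 246 236 275; 250 236 275; 254 236 276; 258 236 275; 262 237 275; 266 236 275; 270 236 276; 274 235 276; 278 235 277;
```

Emit:
{"method": "drive_tool", "body": {"travel": [[-0.002,0.015,0],[-0.002,0.02,0],[-0.001,0.0183,0],[0,0.005,-0.015],[0,0,-0.03],[0,0,-0.02],[0,0,0],[0,0,0]], "delta_rot": [[0,0,0],[0,0,0],[0,0,0],[0,0,0],[0,0,0],[0,0,0],[0,0,0],[0,0,0]]}}

```text
time: 7.88
ee_pos: [568.1, 27.0, 133.9]
tool_rot: [-3.14, -0.0, 1.571]
ft_force: [0.2, 0.0, -0.4]
gripper_width: 21.8
```

```bash
python3 - <<'E'
from h import *
s,im=wlook("pics/k.png");print(s["ee_pos"],s["tool_rot"],s["gripper_width"],s["ft_force"],max(abs(np.array(s["qvel"]))))
a=optics.camera("scene")
cv2.imwrite("pics/k2.png",np.hstack([cv2.resize(im[120:280,176:336,::-1],(400,400),interpolation=2),cv2.resize(a[130:230,245:345,::-1],(400,400),interpolation=2)]))
E
```

```text
[568.11423001  27.00531635 133.85422534] [-3.13953371e+00 -1.23645794e-05  1.57055063e+00] 21.804762338104517 [ 0.16342929  0.0211222  -0.42332823] 0.030324191749671242
```

View pics/k2.png

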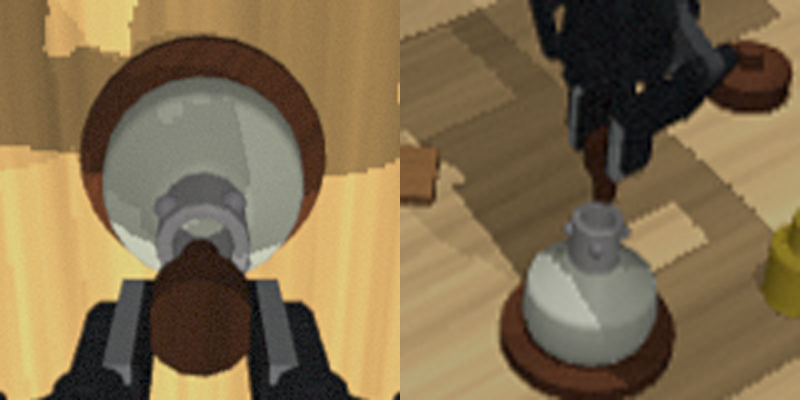

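Wrist crop: plug tip at column 201 against the bore centre at 203. That is aligned to about 0.5 mm. Lowering in.

Emit:
{"method": "drive_tool", "body": {"travel": [[0.0005,-0.0004,-0.006],[0,0,-0.006],[0,0,-0.005],[0,0,-0.004],[0,0,0]], "delta_rot": [[0,0,0],[0,0,0],[0,0,0],[0,0,0],[0,0,0]]}}

```text
time: 8.4
ee_pos: [568.6, 26.6, 112.4]
tool_rot: [-3.14, -0.0, 1.571]
ft_force: [-0.5, -0.8, 0.4]
gripper_width: 22.3
```

Emit:
{"method": "drive_tool", "body": {"travel": [[0,0,-0.003],[0,0,-0.003],[0,0,-0.003],[0,0,-0.002],[0,0,0]], "delta_rot": [[0,0,0],[0,0,0],[0,0,0],[0,0,0],[0,0,0]]}}

```text
time: 8.82
ee_pos: [569.2, 26.3, 102.0]
tool_rot: [-3.141, 0.0, 1.571]
ft_force: [0.1, -4.5, -0.1]
gripper_width: 22.3
```

Emit:
{"method": "drive_tool", "body": {"travel": [[0,-0.0007,0],[0,0,-0.001],[0,0,-0.001],[0,0,0]], "delta_rot": [[0,0,0],[0,0,0],[0,0,0],[0,0,0]]}}

```text
time: 9.15
ee_pos: [569.3, 25.8, 100.5]
tool_rot: [3.141, 0.0, 1.571]
ft_force: [-1.5, -4.3, 5.3]
gripper_width: 21.7
```

Emit:
{"method": "drive_tool", "body": {"travel": [[0,-0.001,0],[0,0,-0.001],[0,0,0]], "delta_rot": [[0,0,0],[0,0,0],[0,0,0]]}}

```text
time: 9.4
ee_pos: [569.4, 25.2, 100.3]
tool_rot: [3.141, -0.0, 1.571]
ft_force: [-6.0, -0.5, 20.4]
gripper_width: 21.6
```

Seated: hard stop with 20 N at the expected height. Releasing.

Emit:
{"method": "drive_tool", "body": {"travel": [[-0.0005,0,0.001],[0,0,0],[0,0,0],[0,0,0],[0,0,0]], "delta_rot": [[0,0,0],[0,0,0],[0,0,0],[0,0,0],[0,0,0]], "grip": 0.05}}

```text
time: 9.82
ee_pos: [568.6, 25.0, 100.1]
tool_rot: [-3.141, -0.0, 1.571]
ft_force: [-0.1, -0.4, 0.0]
gripper_width: 49.7
```

Emit:
{"method": "drive_tool", "body": {"travel": [[0,0,0.01],[0,0,0.025],[0,0,0.035],[0,0,0.03],[0,0,0.02],[0,0,0],[0,0,0],[0,0,0]], "delta_rot": [[0,0,0],[0,0,0],[0,0,0],[0,0,0],[0,0,0],[0,0,0],[0,0,0],[0,0,0]]}}

```text
time: 10.48
ee_pos: [568.3, 25.0, 220.2]
tool_rot: [-3.141, -0.0, 1.571]
ft_force: [-0.3, -0.4, -0.0]
gripper_width: 49.9
```

```bash
python3 - <<'E'
from h import *
s,im=wlook("pics/l.png");print(s["ee_pos"],s["tool_rot"],s["gripper_width"],s["ft_force"])
a=optics.camera("scene")
for d in finder.trace("wrist","stopper_head")[:2]:
    y,x=np.nonzero(d["pixels"]);print(d["score"],len(x),x.min(),x.max(),y.min(),y.max(),wray(s,d["xy"],103))
for d in finder.spot_point("wrist","stopper_head")[:2]:print(d,wray(s,d["xy"],103))
t=np.linspace(0,2*np.pi,60)
for z in(111,95):
    p=wproj(s,np.c_[568.6+12.5*np.cos(t),25.3+12.5*np.sin(t),0*t+z]);print(z,p.min(0),p.max(0))
cv2.imwrite("pics/l2.png",np.hstack([cv2.resize(im[110:270,176:336,::-1],(400,400),interpolation=2),cv2.resize(a[130:230,245:345,::-1],(400,400),interpolation=2)]))
E
```

```text
[568.31226187  24.95254083 220.18581296] [-3.14129672e+00 -1.13277629e-05  1.57062616e+00] 49.931701685822716 [-0.30993077 -0.44787204 -0.00801653]
0.94 608 244 270 168 197 [569.13022143  24.84847678 103.        ]
{'xy': [257.7, 184.6], 'score': 0.61} [569.32944094  25.0578908  103.        ]
111 [244.13048806 174.4010732 ] [269.88362269 198.90781532]
95 [244.76348084 170.20683215] [269.12430593 193.52518376]
```

View pics/l2.png

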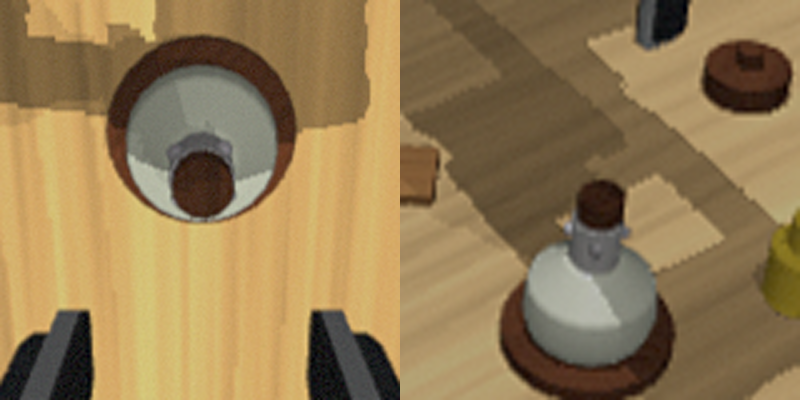

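The scene crop shows the stopper upright with its head on the rim, and the wrist view extents match the seated position. Now to the brown tall cap.

Emit:
{"method": "drive_tool", "body": {"travel": [[0.009,0.0265,0],[0.009,0.0265,0],[0.009,0.0265,0],[0.009,0.0265,0],[0.009,0.0265,0],[0.009,0.0265,0],[0.009,0.0265,0],[0.009,0.0265,0]], "delta_rot": [[0,0,0.0305],[0,0,0.0305],[0,0,0.0305],[0,0,0.0305],[0,0,0.0305],[0,0,0.0305],[0,0,0.0305],[0,0,0.0305]], "grip": 0.06}}

```text
time: 11.35
ee_pos: [640.6, 238.2, 219.4]
tool_rot: [-3.14, 0.0, 1.816]
ft_force: [0.1, -0.1, 1.2]
gripper_width: 59.6
```

Emit:
{"method": "drive_tool", "body": {"travel": [[0,0,-0.03],[0,0,-0.03],[0,0,0],[0,0,0],[0,0,0]], "delta_rot": [[0,0,0],[0,0,0],[0,0,0],[0,0,0],[0,0,0]]}}

```text
time: 11.77
ee_pos: [641.1, 236.8, 161.2]
tool_rot: [3.141, 0.0, 1.814]
ft_force: [0.3, -0.4, 1.2]
gripper_width: 60.2
```

```bash
python3 - <<'E'
from h import *
s,im=wlook("pics/m.png");print(s["ee_pos"],s["tool_rot"],s["gripper_width"],s["ft_force"])
for n,z in(("cap_knob",50),("cap",0)):
    for d in finder.spot_point("wrist",n)[:3]:print(n,np.round(d["xy"],1),round(d["score"],2),wray(s,d["xy"],z).round(1))
for d in finder.trace("wrist","cap")[:3]:
    y,x=np.nonzero(d["pixels"]);print(round(d["score"],2),len(x),x.min(),x.max(),y.min(),y.max(),im[d["pixels"]].mean(0).round())
E
```

```text
[641.11317902 236.80861046 161.17648063] [3.14134246e+00 6.94317539e-06 1.81423227e+00] 60.151339476711 [ 0.33487816 -0.37920279  1.24429047]
cap_knob [194.8  98.4] 0.93 [568.3 303.2  50. ]
cap_knob [210.6 255.7] 0.92 [612.2 149.9  50. ]
cap_knob [252.2 183.2] 0.72 [636.1 239.3  50. ]
cap [205.6 100.8] 0.88 [569.6 300.9   0. ]
cap [251.4 172.3] 0.71 [635.2 236.7   0. ]
cap [219.5 232.3] 0.56 [614.9 152.5   0. ]
0.91 1424 198 234 216 268 [162. 150.  11.]
0.91 1998 173 224 71 120 [206. 124. 153.]
0.88 1619 231 272 153 201 [68. 43. 28.]
```

View pics/m.png

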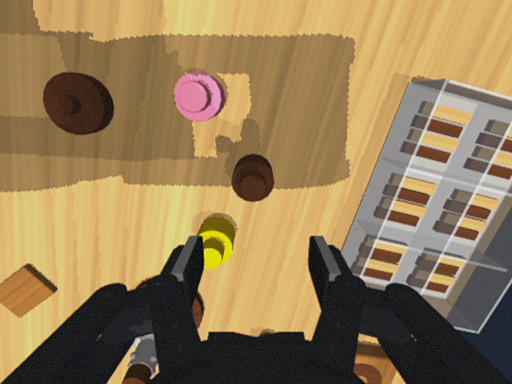

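Wrist view: brown tall cap at (252,178), pink (197,97), yellow (215,240), wide low (78,103). Only the brown tall one fits. Fitting its silhouette.

```bash
cat >> h.py <<'E'
from scipy.optimize import least_squares
def capfit(s,m,x0,zb):
    y,x=np.nonzero(m);bb=np.array([x.min(),y.min(),x.max()+1,y.max()+1])-.0
    t=np.linspace(0,2*np.pi,72)
    def bbp(v):
        P=np.vstack([np.c_[v[0]+r_*np.cos(t),v[1]+r_*np.sin(t),0*t+z+zb] for r_,z in((22,0),(22,39),(13,60))])
        p=wproj(s,P);return np.r_[p.min(0),p.max(0)]
    f=least_squares(lambda v:bbp(v)-bb,x0);return f.x,f.fun
E
python3 - <<'E'
from h import *
s,im=wlook()
for d in finder.trace("wrist","cap")[:4]:
    if abs(d["xy"][0]-252)<15 and abs(d["xy"][1]-178)<20: print(capfit(s,d["pixels"],[636,239],0))
print(s["ee_pos"])
E
```

```text
(array([636.78033936, 237.89931367]), array([-0.65023366, -1.45459014,  0.65122891,  1.46446128]))
[641.53691688 236.90661573 161.99766232]
```

Emit:
{"method": "drive_tool", "body": {"travel": [[-0.002,0.0005,-0.02],[-0.0018,0.0005,-0.03],[0,0,-0.03],[0,0,-0.02],[0,0,-0.012],[0,0,-0.007],[0,0,0],[0,0,0]], "delta_rot": [[0,0,0],[0,0,0],[0,0,0],[0,0,0],[0,0,0],[0,0,0],[0,0,0],[0,0,0]]}}

```text
time: 12.73
ee_pos: [637.5, 238.1, 42.2]
tool_rot: [3.141, -0.0, 1.815]
ft_force: [0.4, -0.3, 0.7]
gripper_width: 59.9
```

```bash
python3 - <<'E'
from h import *
s,im=wlook("pics/n.png");print(s["ee_pos"],s["ft_force"],s["gripper_width"])
for d in finder.trace("wrist","cap")[:4]:
    y,x=np.nonzero(d["pixels"]);print(d["xy"],round(d["score"],2),len(x),x.min(),x.max(),y.min(),y.max(),capfit(s,d["pixels"],[636,239],0))
for d in finder.spot_point("wrist","cap_knob")[:3]:print(np.round(d["xy"],1),round(d["score"],2),wray(s,d["xy"],50).round(1))
E
```

```text
[637.50850239 238.1007816   42.17899505] [ 0.41127734 -0.34486418  0.66542095] 59.892330757478774
[158.0, 102.9] 0.98 6830 111 210 53 142 (array([568.30546481, 304.53318822]), array([-0.5980943 , -0.48180673,  0.89235066,  0.67668978]))
[254.4, 238.6] 0.9 5087 220 291 188 281 (array([636.86826396, 237.74086586]), array([-0.45032901, -0.48749707,  0.45072128,  0.46381321]))
[211.1, 307.0] 0.73 1569 191 227 279 339 (array([620.77798939, 174.62133371]), array([-13.97680959, -21.59214892,  16.87042606,  21.06530077]))
[254.1 250.2] 0.88 [635.5 238.5  50. ]
[145.3  99.3] 0.81 [566.5 304.7  50. ]
```

Aligned within 0.7 mm. Closing on the knob.

Emit:
{"method": "drive_tool", "body": {"travel": [[0,0,0],[0,0,0],[0,0,0],[0,0,0],[0,0,0],[0,0,0],[0,0,0],[0,0,0]], "delta_rot": [[0,0,0],[0,0,0],[0,0,0],[0,0,0],[0,0,0],[0,0,0],[0,0,0],[0,0,0]], "grip": 0.01, "force": 60}}

```text
time: 13.55
ee_pos: [637.3, 238.1, 42.0]
tool_rot: [3.141, -0.0, 1.815]
ft_force: [-1.1, -1.0, 7.7]
gripper_width: 23.7
```

Emit:
{"method": "drive_tool", "body": {"travel": [[0,0,0.005],[0,0,0.02],[0,0,0.03],[0,0,0.03],[0,0,0.03],[0,0,0.025],[0,0,0],[0,0,0]], "delta_rot": [[0,0,0],[0,0,0],[0,0,0],[0,0,0],[0,0,0],[0,0,0],[0,0,0],[0,0,0]]}}

```text
time: 14.22
ee_pos: [637.7, 238.2, 183.3]
tool_rot: [3.138, -0.0, 1.815]
ft_force: [0.4, 0.4, -0.9]
gripper_width: 23.7
```

```bash
python3 - <<'E'
from h import *
s,im=wlook("pics/o.png");print(s["ee_pos"],s["tool_rot"],s["ft_force"],s["torque"],s["gripper_width"])
for d in finder.trace("wrist","cap")[:4]:
    y,x=np.nonzero(d["pixels"]);zb=s["ee_pos"][2]-42
    print(d["xy"],round(d["score"],2),len(x),x.min(),x.max(),y.min(),y.max(),capfit(s,d["pixels"],s["ee_pos"][:2],zb))
E
```

```text
[637.70470986 238.21331215 183.28723482] [ 3.13842133e+00 -2.17876196e-04  1.81461923e+00] [ 0.36015733  0.39619344 -0.94230866] [-0.00097596  0.03770234 -0.00615828] 23.748376287339006
[210.7, 228.4] 0.63 630 199 225 211 251 (array([612.30990772, 234.96531521]), array([-21.12152114, -27.63333114,  26.06662822,  25.83054446]))
[258.1, 228.4] 0.57 4248 223 289 188 280 (array([637.2778922 , 238.30613316]), array([-3.01146047, -0.91993651,  3.01779451,  1.07326209]))
```

Cap held and level with the TCP axis. Moving over the flask.

Emit:
{"method": "drive_tool", "body": {"travel": [[-0.0086,-0.0266,0],[-0.0086,-0.0266,0],[-0.0086,-0.0266,0],[-0.0086,-0.0266,0],[-0.0086,-0.0266,0],[-0.0086,-0.0266,0],[-0.0086,-0.0266,0],[-0.0086,-0.0266,0]], "delta_rot": [[0,0,0],[0,0,0],[0,0,0],[0,0,0],[0,0,0],[0,0,0],[0,0,0],[0,0,0]]}}

```text
time: 14.98
ee_pos: [566.6, 24.0, 179.9]
tool_rot: [-3.139, -0.001, 1.815]
ft_force: [0.6, -0.3, 0.1]
gripper_width: 23.6
```

Emit:
{"method": "drive_tool", "body": {"travel": [[0,0,0],[0,0,-0.01],[0,0,-0.008],[0,0,0],[0,0,0],[0,0,0]], "delta_rot": [[0,0,0],[0,0,0],[0,0,0],[0,0,0],[0,0,0],[0,0,0]]}}

```text
time: 15.48
ee_pos: [568.0, 25.9, 162.8]
tool_rot: [-3.141, -0.0, 1.816]
ft_force: [-0.2, 0.8, -0.0]
gripper_width: 23.9
```

```bash
python3 - <<'E'
from h import *
s,im=wlook("pics/p.png");print(s["ee_pos"],s["tool_rot"],s["ft_force"],s["gripper_width"])
a=optics.camera("scene")
e=np.array(s["ee_pos"])
for zb,tgt in((0,e),):
    print("scene knob proj",proj("scene",np.array([e[0],e[1],e[2]+9])),"rim",proj("scene",np.array([568.8,25.3,95])))
cv2.imwrite("pics/p2.png",np.hstack([cv2.resize(im[110:290,166:346,::-1],(400,400),interpolation=2),cv2.resize(a[130:230,245:345,::-1],(400,400),interpolation=2)]))
E
```

```text
[568.04866631  25.90800535 162.77966704] [-3.14078775e+00 -2.78895853e-04  1.81562385e+00] [-0.19103108  0.80429045 -0.01079676] 23.901511476050946
scene knob proj [296.18842688 155.56755061] rim [293.31081071 184.78393425]
```

Emit:
{"method": "drive_tool", "body": {"travel": [[0.0006,-0.0005,-0.005],[0,0,-0.006],[0,0,-0.006],[0,0,0],[0,0,0]], "delta_rot": [[0,0,0],[0,0,0],[0,0,0],[0,0,0],[0,0,0]]}}

```text
time: 16.0
ee_pos: [568.3, 24.6, 145.7]
tool_rot: [-3.14, -0.0, 1.815]
ft_force: [1.2, -0.3, -0.2]
gripper_width: 23.8
```

Emit:
{"method": "drive_tool", "body": {"travel": [[0,0,-0.003],[0,0,-0.003],[0,0,-0.002],[0,0,0],[0,0,0]], "delta_rot": [[0,0,0],[0,0,0],[0,0,0],[0,0,0],[0,0,0]]}}

```text
time: 16.42
ee_pos: [568.6, 24.7, 138.2]
tool_rot: [-3.141, -0.0, 1.815]
ft_force: [0.2, -0.3, -0.6]
gripper_width: 23.8
```

The lip is past the stopper head with no contact. Continuing over the neck.

Emit:
{"method": "drive_tool", "body": {"travel": [[0,0.0005,-0.002],[0,0,-0.002],[0,0,-0.002],[0,0,0],[0,0,0]], "delta_rot": [[0,0,0],[0,0,0],[0,0,0],[0,0,0],[0,0,0]]}}

```text
time: 16.83
ee_pos: [568.6, 25.2, 132.1]
tool_rot: [-3.141, -0.0, 1.815]
ft_force: [0.2, -0.6, -0.1]
gripper_width: 23.7
```

Emit:
{"method": "drive_tool", "body": {"travel": [[0,0,-0.001],[0,0,-0.001],[0,0,-0.001],[0,0,-0.001],[0,0,0]], "delta_rot": [[0,0,0],[0,0,0],[0,0,0],[0,0,0],[0,0,0]]}}

```text
time: 17.25
ee_pos: [569.0, 25.2, 128.6]
tool_rot: [3.141, 0.0, 1.815]
ft_force: [-0.6, 0.5, 4.0]
gripper_width: 23.6
```

Contact with the spring balls at the expected height. Pressing on.

Emit:
{"method": "drive_tool", "body": {"travel": [[0,0,-0.001],[0,0,-0.001],[0,0,0]], "delta_rot": [[0,0,0],[0,0,0],[0,0,0]]}}

```text
time: 17.5
ee_pos: [568.7, 25.3, 126.3]
tool_rot: [3.141, -0.0, 1.814]
ft_force: [0.8, 2.0, -1.4]
gripper_width: 23.7
```

Emit:
{"method": "drive_tool", "body": {"travel": [[0,0,-0.001],[0,0,-0.001],[0,0,0]], "delta_rot": [[0,0,0],[0,0,0],[0,0,0]]}}

```text
time: 17.75
ee_pos: [568.4, 25.2, 123.7]
tool_rot: [-3.141, -0.0, 1.815]
ft_force: [1.5, 3.4, -10.2]
gripper_width: 23.7
```

Emit:
{"method": "drive_tool", "body": {"travel": [[0,0,-0.001],[0,0,-0.001],[0,0,0]], "delta_rot": [[0,0,0],[0,0,0],[0,0,0]]}}

```text
time: 18.0
ee_pos: [568.5, 25.1, 122.0]
tool_rot: [-3.141, -0.0, 1.815]
ft_force: [0.1, 1.5, -5.4]
gripper_width: 23.7
```

Force went negative: the balls are past the lip and are pulling the cap down. Going on to the stopper.

Emit:
{"method": "drive_tool", "body": {"travel": [[0,0,-0.001],[0,0,-0.001],[0,0,0]], "delta_rot": [[0,0,0],[0,0,0],[0,0,0]]}}

```text
time: 18.25
ee_pos: [568.7, 25.0, 120.3]
tool_rot: [-3.142, 0.0, 1.815]
ft_force: [0.2, 0.5, -0.3]
gripper_width: 23.7
```

Emit:
{"method": "drive_tool", "body": {"travel": [[0,0,-0.001],[0,0,-0.001],[0,0,0],[0,0,0]], "delta_rot": [[0,0,0],[0,0,0],[0,0,0],[0,0,0]]}}

```text
time: 18.58
ee_pos: [568.9, 25.0, 118.9]
tool_rot: [3.141, 0.0, 1.815]
ft_force: [-2.5, -0.6, 10.9]
gripper_width: 23.7
```

Emit:
{"method": "drive_tool", "body": {"travel": [[0,0,-0.001],[0,0,0],[0,0,0],[0,0,0],[0,0,0]], "delta_rot": [[0,0,0],[0,0,0],[0,0,0],[0,0,0],[0,0,0]]}}

```text
time: 19.0
ee_pos: [569.0, 24.9, 118.8]
tool_rot: [3.14, 0.001, 1.815]
ft_force: [-6.6, -1.5, 25.7]
gripper_width: 23.4
```

```bash
python3 - <<'E'
from h import *
a=optics.camera("scene");s,im=wlook();print(s["time"],s["ee_pos"],s["ft_force"],s["gripper_width"])
cv2.imwrite("pics/q.png",np.hstack([cv2.resize(im[110:290,166:346,::-1],(400,400),interpolation=2),cv2.resize(a[110:230,245:365,::-1],(400,400),interpolation=2)]))
E
```

```text
19.05 [569.03785726  24.92638119 118.77328267] [-6.63436627 -1.12521817 26.37400209] 23.475290922452007
```

View pics/q.png

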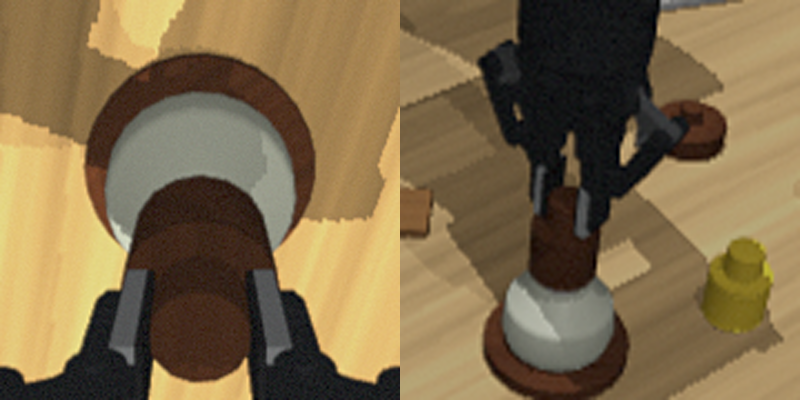

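The cap sits straight over the neck with the knob held. It is on a hard stop at TCP height 118.8 (119 expected), pressing with about 26 N. Handing in.

```bash
python3 -c "
from bench import r;print(r.sign_off())"
```

```text
the job is handed in; nothing more can be done
None
```

The flask is closed and the job was handed in at about 19 s, with the gripper still holding the cap's knob and pressing it down.

- **Stopper:** I took the plain cylindrical-headed stopper from the block and set it in the neck. It hit a hard stop of about 20 N at the expected height. A picture after release showed its head upright on the rim.
- **Cap:** I pressed the brown tall cap straight down over the neck. The force rose at the spring balls, then turned negative as they snapped past. The cap stopped on the stopper with the TCP at 118.8 mm, where I expected about 119 mm.
- **Last check:** The final reading was about 26 N down and 6.6 N sideways. The last picture showed the cap straight on the neck.
- **Things left alone:** I did not touch the other two stoppers, the wide low cap, or the pink and yellow look-alikes. The last picture shows only the wide cap and the yellow one.
- **Checks that disagreed:** My automatic search for the neck ring gave a wrong position, so I used the fit to the stand instead, which matched the picture. The gripper also read 2 to 3 mm narrower than the heads it held, but neither grip slipped.

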